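# Tip the counted brackets into the parts case and hold its lid at balance

### The job

Raise the counting pan by its red bar until all four zinc brackets slide off into the grey parts case, then lower the pan back level without letting it drop. Then take the red bar of the case's blue lid, which is leaning open, and swing the lid up to its balance point, upright over its hinge, without letting it fall shut; finish still gripping the bar and holding the lid there, so that its missing stay can be fitted. Leave the other things on the bench alone.

Things in the scene. Friction and masses are not known exactly. Their poses are not given: they have to be found in the camera images.
- case: Open-topped grey plastic parts case fixed to the bench, 180 (own x) x 220 (own y) x 100 mm high, walls 5 mm. Origin: centre of its underside, on the bench; z up. The lid's hinge runs along own y on top of the +x wall. The pan pours over the +y wall.
- lid (a joint): Blue lid of the case, 0.2 to 0.45 kg, 175 mm from hinge to edge, 214 mm wide, 5 mm thick, on a nearly free hinge. 0 = leaning open on its stop, where it starts, 0.5 rad past upright towards the case's own +x. Grows as it is raised: 0.5 = upright, where it balances (its weight lies in its own plane: short of that it falls back open, beyond it falls shut); 2.07 = shut.
- lid_grip (a point): Centre of the lid's red round grip bar: 12 mm thick, 110 mm long along the case's own y, 215 mm from the hinge axis in the lid's plane, carried by two 10 mm rods 98 mm apart, so that there is 40 mm of free air between the bar and the lid's edge. The round bar can turn between the finger pads.
- lid_hinge (a point): Middle of the lid's hinge axis, 90 mm along the case's own +x from its centre and 105 mm above the bench; the axis runs along the case's own y.
- stand: White and dark steel stand of the counting pan, fixed to the bench beside the case. Origin on the bench, straight below the middle of the pan's pouring lip; own +y points from the lip to the pan's rear and its red bar, own x along the lip.
- pan (a joint): Aluminium counting pan, 0.35 kg, 110 mm wide inside (own x), 170 mm long (own y), with 26 mm walls on both sides and at the rear and open at the lip, hinged along the lip. 0 = level on its stand, grows as the rear is raised, stop at 1.2 rad. It falls back level when let go. The brackets slide off somewhere between 0.5 and 1.1 rad.
- pan_grip (a point): Centre of the pan's red round bar: 12 mm thick, 100 mm long along the stand's own x, 220 mm from the lip behind the rear wall (50 mm of free air), 6 mm above the pan's floor, 131 mm above the bench when level. Two 10 mm rods 90 mm apart carry it. The round bar can turn between the finger pads.
- pan_hinge (a point): Middle of the pan's hinge axis, at the lip, level with the pan's floor, 125 mm above the bench; the axis runs along the stand's own x.
- bracket0: Zinc-plated steel angle bracket, 34 x 26 x 22 mm, 5 mm thick, 45 g, lying loose in the pan at first. Origin: centre of its underside.
- bracket1: Zinc-plated steel angle bracket, 34 x 26 x 22 mm, 5 mm thick, 45 g, lying loose in the pan at first. Origin: centre of its underside.
- bracket2: Zinc-plated steel angle bracket, 34 x 26 x 22 mm, 5 mm thick, 45 g, lying loose in the pan at first. Origin: centre of its underside.
- bracket3: Zinc-plated steel angle bracket, 34 x 26 x 22 mm, 5 mm thick, 45 g, lying loose in the pan at first. Origin: centre of its underside.
- mug: White mug, 80 mm wide, 90 mm high. Bystander. Origin: middle of its underside.
- spray: Green spray can, 60 mm wide, 170 mm high. Bystander. Origin: middle of its underside.
- jar: Amber jar with paper label, 70 mm wide, 80 mm high. Bystander. Origin: middle of its underside.
- driver: Screwdriver with a yellow handle, lying on the bench. Bystander. Origin: under its middle; it lies along its own x.
- collar: Steel ring, 60 mm wide, 25 mm high. Bystander. Origin: middle of its underside.

How it is judged:
By the outcome, as a careful person would: the job done as asked, in the order asked, and still so for the second after the job is handed in, while the arm keeps its last pose, push and grip.
It also fails if it takes over 58 s, if anything falls off the work surface, if the arm or the gripper's body presses on something with over 40 N, if the wrist force passes 120 N, or if a joint passes its speed limit or range.

### The arm

A 6-joint arm with a two-finger parallel gripper is mounted at the origin on the work surface. World frame = base frame: x ahead of the robot, y to its left, z up, the work surface at z = 0. Lengths are in m, angles in rad, forces in N, time in s.
With the tool pointing down it reaches from about 0.25 to 0.775 m from the base axis. Payload 4 kg.
Tool frame: the origin (TCP) lies at the very end of the fingers, on their centre line; the grasp point (between the pads) lies 19 mm behind it (tcp_to_grasp is the distance from the TCP to the grasp point, in m); z points along the fingers, y is the line along which they close (so a half turn about z gives the same grasp; the last joint's range is limited). The gripper opens to 94 mm and grips with 3 to 60 N. Pads are 16 mm wide; open, the fingers measure 119 mm over their backs; the gripper's body (75 mm by 177 mm) begins 78 mm behind the grasp point.
Start: joints at [-1.42, 0.087, 1.371, -0, 1.684, -0.103], TCP at [0.138, -0.532, 0.206] pointing down, gripper open.
Joint ranges: [-3.1, 3.1], [-0.76, 2.03], [0.27, 2.55], [-1.08, 4.22], [0.17, 2.65], [-2.57, 2.57]. Speed limits (rad/s): [2.79, 2.79, 3.14, 3.14, 3.14, 3.14].

### API

Orientations are given as [roll, pitch, yaw] about the fixed x, y, z axes, in that order (R = Rz(yaw) Ry(pitch) Rx(roll)).
In Python, from bench import * gives the robot as it stands.
- The arm moves only by the tool step_hand, called after "Request:" as name(argument=value, ...), one argument or row to a line, values as JSON. Schema: {"type":"object","properties":{"offsets":{"type":"array","items":{"type":"object","properties":{"finger_gap":{"type":"number"},"pos":{"type":"array","items":{"type":"number"},"minItems":3,"maxItems":3},"spin":{"type":"number"}},"additionalProperties":false,"required":["finger_gap"]},"minItems":1,"maxItems":20},"only":{"type":"string"},"quiet":{"type":"boolean"},"lines":{"type":"string"}},"required":["offsets"],"additionalProperties":false}. offsets is a list of rows, 1 to 20 of them, each an object with the fields finger_gap (the finger opening in m), pos (a list: dx, dy, dz in parts of the range, where 1.0 means 0.8 m), spin (a turn about the tool's z in shares of 180 degrees (1.0 is 180 degrees)); a field left out counts as zero (the opening has to be given); each row shifts and turns the commanded pose from where the row before left it, along the tool's axes as they then stand; what a row does not reach is not made up. A row lasts 1/12 s, in which the tool goes at most 0.0417 m and 0.125 rad, less where a joint would pass 70% of its speed; a pose out of reach is approached as far as the arm can. The fingers move at their own pace and stop on an object; the grip force is fixed at half the most. Time passes only in rows, so rows that do not move let the fingers close. The tool returns the time, the measured TCP pose, the force, the opening and the grip force at its end. only (a regular expression) keeps the lines of the reply that match it, lines (a string "A,B") keeps lines A to B, and quiet returns only ok. Input that does not fit is refused with a message, and nothing moves.
- get_obs(): the state, without advancing time (a new reading comes with each control period).
- snapshot(name): name is "side" or "top"; returns a dict with "color" (420x560x3 uint8, blue, green, red), "fx", "fy", "cx", "cy" (pixels), "extrinsics" (4x4, takes a point from world to camera coordinates). Camera axes: x right, y down, z forward; pixel columns grow to the right and rows downward; lengths in m; the calibration is good to about 2 mm. A picture is of the moment at which its call begins. There is no depth.
- close_job(): hands the job in; it is judged then, once.
The state is a dict: "time": time; "joint_positions": joint angles; "qvel": joint speeds; "joint_torque": joint torques, N m; "tool_pos": TCP position; "ee_rot": TCP orientation; "wrist_force": force on the tool from outside, world axes, zero at the start; "wrist_torque": the same for the moment, N m; "width": finger opening in m; "finger_force": force on a finger pad.
Only numpy, scipy, OpenCV 4.12 (cv2) and the standard library are available. Lean on these libraries where they do the work, as an engineer would, in place of code of your own. Each camera call takes 0.05 s, during which the arm holds its last target. There are 200 camera calls.

## Working session

There is one attempt and no reset: what is moved stays moved. The work goes in short steps, Python scripts to look and compute and a tool call to move; the robot and the scene stay as the last step left them, time stands still between calls to the robot, and variables do not carry over. Pictures are saved under pics/ and viewed, at most 10 in all, crops included, and the job is handed in when it is done.

```bash
mkdir -p pics; ls; python3 - <<'E'
from bench import *
import cv2,json,numpy as np
for n in("side","top"):
    s=snapshot(n); cv2.imwrite(f"pics/{n}0.png",s["color"]); print(n,s["fx"],s["fy"],s["cx"],s["cy"],np.round(s["extrinsics"],4).tolist())
o=get_obs(); print(o)
E
```

```text
pics
side 476.8174323384852 476.8174323384852 276.19206251333526 214.6687860432886 [[-0.9827, -0.1851, -0.0075, 0.6093], [-0.1282, 0.7086, -0.6939, 0.236], [0.1338, -0.681, -0.72, 1.2351], [0.0, 0.0, 0.0, 1.0]]
top 411.6198207607791 411.6198207607791 278.2233259880961 215.0320789852745 [[-0.004, -0.9996, 0.0289, -0.0414], [-0.9944, 0.0009, -0.1054, 0.6292], [0.1053, -0.0291, -0.994, 1.105], [0.0, 0.0, 0.0, 1.0]]
{'time': 0.1, 'joint_positions': array([-1.42010149e+00,  8.79011538e-02,  1.37206743e+00,  2.63181029e-05,
        1.68360019e+00, -1.03065119e-01]), 'qvel': array([-8.74463180e-04, -2.58225324e-03, -3.29503934e-03,  8.43606569e-04,
        3.57648771e-04, -9.90457185e-06]), 'joint_torque': array([ 1.73048964e-03, -3.41254485e+01, -3.03300691e+01,  7.18405587e-02,
        3.04782204e-02, -1.06996611e-04]), 'tool_pos': array([ 0.13802528, -0.53190209,  0.20442837]), 'ee_rot': array([-3.13962972e+00, -2.29325893e-04,  2.53762667e-01]), 'wrist_force': array([-0.49542577, -0.27283774, -0.24301997]), 'wrist_torque': array([ 0.01449409, -0.00368544, -0.01107185]), 'finger_force': 0.0, 'width': 0.09410202078494705}
```

View pics/side0.png

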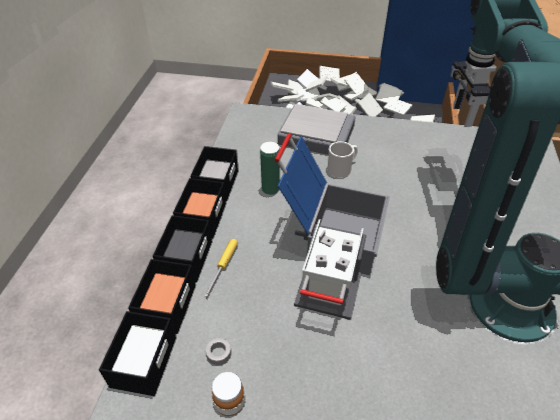

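View pics/top0.png

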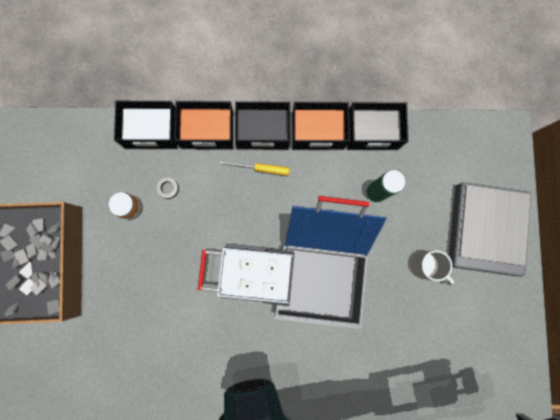

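The side view shows the pan's red bar near (322,296), the blue lid with its bar near (285,148), and the arm upper right. In the top view the pan bar is near (203,270), the lid bar near (343,201), and the case at (320,285). Next I'll measure both bars by colour.

```bash
cat > h.py <<'E'
from bench import *
import cv2,numpy as np
def ray(s,px,z):
    E=np.array(s["extrinsics"]);R,t=E[:3,:3],E[:3,3];c=-R.T@t
    d=R.T@np.array([(px[0]-s["cx"])/s["fx"],(px[1]-s["cy"])/s["fy"],1]); return c+d*(z-c[2])/d[2]
def line(s,px):
    a,b=ray(s,px,0),ray(s,px,.5);d=b-a;return a,d/np.linalg.norm(d)
def tri(s1,p1,s2,p2):
    A=np.zeros((3,3));b=np.zeros(3)
    for s,p in((s1,p1),(s2,p2)):
        a,d=line(s,p);P=np.eye(3)-np.outer(d,d);A+=P;b+=P@a
    return np.linalg.solve(A,b)
def reds(s):
    h=cv2.cvtColor(s["color"],cv2.COLOR_BGR2HSV)
    m=(((h[...,0]<5)|(h[...,0]>174))&(h[...,1]>170)&(h[...,2]>70)).astype(np.uint8)
    out=[]
    for c in cv2.findContours(m,cv2.RETR_EXTERNAL,cv2.CHAIN_APPROX_NONE)[0]:
        if cv2.contourArea(c)<40: continue
        (x,y),(w,hh),a=r=cv2.minAreaRect(c);b=cv2.boxPoints(r)
        e=[(b[0]+b[1])/2,(b[2]+b[3])/2] if np.linalg.norm(b[0]-b[1])<np.linalg.norm(b[1]-b[2]) else [(b[1]+b[2])/2,(b[3]+b[0])/2]
        out.append((cv2.contourArea(c),np.array([x,y]),np.array(e)))
    return out
E
python3 - <<'E'
from h import *
np.set_printoptions(precision=4,suppress=True)
for n in("side","top"):
    s=snapshot(n)
    for a,c,e in reds(s):
        print(n,a,c,e.tolist())
        for z in(.131,.2937):
            p,q=ray(s,e[0],z),ray(s,e[1],z); print(z,ray(s,c,z),p,q,np.linalg.norm(p-q),np.arctan2(*(q-p)[1::-1]))
E
```

```text
side 137.0 [321.4412 296.2353] [[300.7353210449219, 291.0588073730469], [342.1470642089844, 301.4117736816406]]
0.131 [0.4843 0.1493 0.131 ] [0.5336 0.1437 0.131 ] [0.4359 0.1548 0.131 ] 0.09831692113775693 3.027719209089469
0.2937 [0.4807 0.2612 0.2937] [0.5214 0.2566 0.2937] [0.4408 0.2658 0.2937] 0.08105462215737078 3.027719209089469
side 88.5 [282.6 147.3] [[289.39996337890625, 133.69998168945312], [275.79998779296875, 160.89999389648438]]
0.131 [ 0.6704 -0.3806  0.131 ] [ 0.6612 -0.4539  0.131 ] [ 0.679  -0.3118  0.131 ] 0.14320117353316525 1.4461222338287951
0.2937 [ 0.6341 -0.1757  0.2937] [ 0.6265 -0.2361  0.2937] [ 0.6412 -0.1189  0.2937] 0.11805818244612672 1.4461222338287945
top 76.0 [201.9573 269.6126] [[204.1313934326172, 251.13308715820312], [199.7832794189453, 288.0921325683594]]
0.131 [0.4828 0.1498 0.131 ] [0.5284 0.1451 0.131 ] [0.4375 0.1544 0.131 ] 0.09137463315144809 3.039301751489762
0.2937 [0.4869 0.1247 0.2937] [0.5254 0.1208 0.2937] [0.4488 0.1286 0.2937] 0.07700973961852466 3.039301751489761
top 118.0 [343.0056 200.9531] [[318.87139892578125, 198.0799560546875], [367.13970947265625, 203.826171875]]
0.131 [ 0.6547 -0.2055  0.131 ] [ 0.6621 -0.1438  0.131 ] [ 0.6473 -0.2673  0.131 ] 0.12429713620540622 -1.6899907362666133
0.2937 [ 0.6318 -0.1747  0.2937] [ 0.6381 -0.1228  0.2937] [ 0.6256 -0.2268  0.2937] 0.10475653651754153 -1.6899907362666133
```

The rows are not in the units I measure in: shifts go in shares of 0.8 m and turns go in shares of 180 degrees. I convert before sending: -0.0286 m is -0.0358, 0.025 m is 0.0313.

Request:
step_hand(
  offsets=[
    {"finger_gap":0.094,"pos":[0.0313,-0.0358,-0.0025]},
    {"finger_gap":0.094,"pos":[0.0313,-0.0358,-0.0025]},
    {"finger_gap":0.094,"pos":[0.0313,-0.0358,-0.0025]},
    {"finger_gap":0.094,"pos":[0.0313,-0.0358,-0.0025]},
    {"finger_gap":0.094,"pos":[0.0313,-0.0358,-0.0025]},
    {"finger_gap":0.094,"pos":[0.0313,-0.0358,-0.0025]},
    {"finger_gap":0.094,"pos":[0.0313,-0.0358,-0.0025]},
    {"finger_gap":0.094,"pos":[0.0313,-0.0358,-0.0025]},
    {"finger_gap":0.094,"pos":[0.0313,-0.0358,-0.0025]},
    {"finger_gap":0.094,"pos":[0.0313,-0.0358,-0.0025]},
    {"finger_gap":0.094,"pos":[0.0313,-0.0358,0]},
    {"finger_gap":0.094,"pos":[0.0313,-0.0358,0]},
    {"finger_gap":0.094,"pos":[0.0313,-0.0358,0]},
    {"finger_gap":0.094,"pos":[0.0313,-0.0358,0]},
    {"finger_gap":0.094,"pos":[0.0313,-0.0358,0]},
    {"finger_gap":0.094,"pos":[0.0313,-0.0358,0]},
    {"finger_gap":0.094,"pos":[0.0313,-0.0358,0]},
    {"finger_gap":0.094,"pos":[0.0313,-0.0358,0]},
    {"finger_gap":0.094,"pos":[0.0313,-0.0358,0]},
    {"finger_gap":0.094,"pos":[0.0313,-0.0358,0]},
  ],
)

```text
time: 1.87
tool_pos: [0.4788, 0.1488, 0.2253]
ee_rot: [3.141, 0.0, 0.254]
wrist_force: [1.2, -1.3, 0.4]
width: 0.0937
finger_force: 0.0
```

Request:
step_hand(
  offsets=[
    {"finger_gap":0.094,"spin":0.0382},
    {"finger_gap":0.094,"spin":0.0382},
    {"finger_gap":0.094,"spin":0.0382},
    {"finger_gap":0.094},
    {"finger_gap":0.094},
  ],
)

```text
time: 2.28
tool_pos: [0.4783, 0.1469, 0.2252]
ee_rot: [3.141, 0.0, -0.103]
wrist_force: [0.2, 0.1, -0.4]
width: 0.094
finger_force: 0.0
```

```bash
python3 -c "from bench import *;print(get_obs()['joint_positions'])"
```

```text
[ 1.84592084e-01 -2.64671183e-02  1.44866238e+00 -3.71739863e-05
  1.71988090e+00  1.85842882e+00]
```

Converted, 0.02 m is 0.025, 0.005 m is 0.0063.

Request:
step_hand(
  offsets=[
    {"finger_gap":0.045,"pos":[0.0063,-0.0038,0.0125]},
    {"finger_gap":0.045,"pos":[0,0,0.0125]},
    {"finger_gap":0.045},
    {"finger_gap":0.045},
    {"finger_gap":0.045,"pos":[0,0,0.025]},
    {"finger_gap":0.045,"pos":[0,0,0.025]},
    {"finger_gap":0.045,"pos":[0,0,0.025]},
    {"finger_gap":0.045,"pos":[0,0,0.025]},
    {"finger_gap":0.045,"pos":[0,0,0.0163]},
    {"finger_gap":0.045},
    {"finger_gap":0.045},
  ],
)

```text
time: 3.2
tool_pos: [0.4833, 0.1491, 0.1121]
ee_rot: [3.141, 0.001, -0.106]
wrist_force: [0.2, -0.2, 1.0]
width: 0.0452
finger_force: 0.0
```

```bash
python3 - <<'E'
from h import *
for n in("side","top"):
    s=snapshot(n)["color"]; c=s[200:340,240:400] if n=="side" else s[210:330,150:310]
    cv2.imwrite(f"pics/{n}1.png",cv2.resize(c,None,fx=3,fy=3))
a=cv2.imread("pics/side1.png");print(a.shape)
E
```

```text
(420, 480, 3)
```

View pics/side1.png

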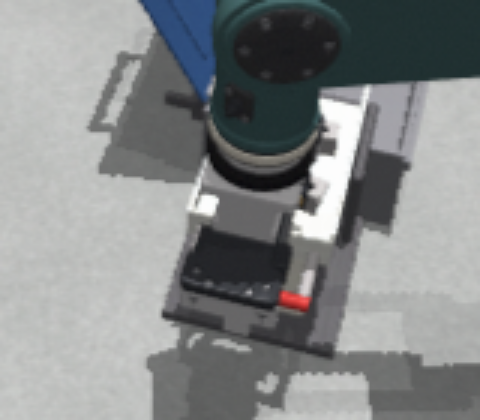

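The crop shows the gripper over the pan, with the bar's red end at (293,299) in line with the fingers. I'll close on it.

Request:
step_hand(
  offsets=[
    {"finger_gap":0},
    {"finger_gap":0},
    {"finger_gap":0},
    {"finger_gap":0},
    {"finger_gap":0},
    {"finger_gap":0},
  ],
)

```text
time: 3.8
tool_pos: [0.4839, 0.1496, 0.1127]
ee_rot: [-3.141, -0.0, -0.106]
wrist_force: [-0.2, 1.1, -0.0]
width: 0.011
finger_force: 30.0
```

Converted, -0.011 m is -0.0138, -0.0109 m is -0.0136.

Request:
step_hand(
  offsets=[
    {"finger_gap":0,"pos":[0,0.0008,-0.0138]},
    {"finger_gap":0,"pos":[0,0.0014,-0.0136]},
    {"finger_gap":0,"pos":[0,0.0021,-0.0136]},
    {"finger_gap":0,"pos":[0,0.0028,-0.0135]},
    {"finger_gap":0,"pos":[0,0.0034,-0.0134]},
    {"finger_gap":0,"pos":[0,0.0041,-0.0131]},
    {"finger_gap":0,"pos":[0,0.0048,-0.0129]},
    {"finger_gap":0,"pos":[0,0.0054,-0.0126]},
    {"finger_gap":0,"pos":[0,0.006,-0.0124]},
    {"finger_gap":0,"pos":[0,0.0066,-0.012]},
  ],
)

```text
time: 4.63
tool_pos: [0.4808, 0.1205, 0.2191]
ee_rot: [-3.139, -0.002, -0.105]
wrist_force: [1.5, 6.1, -1.1]
width: 0.0112
finger_force: 30.0
```

Request:
step_hand(
  offsets=[
    {"finger_gap":0,"pos":[0,0.0035,-0.0059]},
    {"finger_gap":0,"pos":[0,0.0036,-0.0058]},
    {"finger_gap":0,"pos":[0,0.0039,-0.0058]},
    {"finger_gap":0,"pos":[0,0.004,-0.0056]},
    {"finger_gap":0,"pos":[0,0.0041,-0.0055]},
    {"finger_gap":0,"pos":[0,0.0043,-0.0054]},
    {"finger_gap":0,"pos":[0,0.0044,-0.0053]},
    {"finger_gap":0,"pos":[0,0.0045,-0.0053]},
    {"finger_gap":0,"pos":[0,0.0046,-0.0051]},
    {"finger_gap":0,"pos":[0,0.0048,-0.005]},
    {"finger_gap":0},
    {"finger_gap":0},
  ],
)

```text
time: 5.63
tool_pos: [0.4774, 0.0881, 0.2638]
ee_rot: [-3.137, -0.004, -0.105]
wrist_force: [1.0, 7.5, 5.2]
width: 0.011
finger_force: 30.0
```

```bash
python3 - <<'E'
from h import *
for n in("side","top"):
    s=snapshot(n)["color"]; cv2.imwrite(f"pics/{n}2.png",cv2.resize(s[180:340,240:420] if n=="side" else s[210:340,180:380],None,fx=3,fy=3))
E
```

```text
(no output)
```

View pics/side2.png

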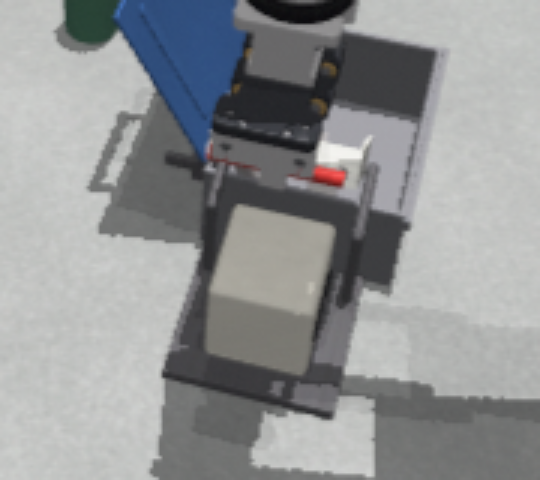

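The side crop shows the pan tilted, bar at (330,176), with the gripper hiding its floor. I'll go on to about 1.12 rad.

Converted, 0.0049 m is 0.0061, 0.0048 m is 0.006.

Request:
step_hand(
  offsets=[
    {"finger_gap":0,"pos":[0,0.0049,-0.0049]},
    {"finger_gap":0,"pos":[0,0.005,-0.0048]},
    {"finger_gap":0,"pos":[0,0.0051,-0.0046]},
    {"finger_gap":0,"pos":[0,0.0053,-0.0045]},
    {"finger_gap":0,"pos":[0,0.0054,-0.0044]},
    {"finger_gap":0,"pos":[0,0.0055,-0.0043]},
    {"finger_gap":0,"pos":[0,0.0055,-0.004]},
    {"finger_gap":0,"pos":[0,0.0056,-0.0039]},
    {"finger_gap":0,"pos":[0,0.0058,-0.0038]},
    {"finger_gap":0,"pos":[0,0.0059,-0.0036]},
    {"finger_gap":0,"pos":[0,0.0059,-0.0035]},
    {"finger_gap":0,"pos":[0,0.006,-0.0034]},
    {"finger_gap":0,"pos":[0,0.0061,-0.0031]},
    {"finger_gap":0,"pos":[0,0.0061,-0.003]},
    {"finger_gap":0,"pos":[0,0.005,-0.0021]},
    {"finger_gap":0},
    {"finger_gap":0},
    {"finger_gap":0},
    {"finger_gap":0},
    {"finger_gap":0},
  ],
)

```text
time: 7.4
tool_pos: [0.4704, 0.0211, 0.3112]
ee_rot: [-3.14, -0.006, -0.105]
wrist_force: [1.5, 5.2, 8.6]
width: 0.0109
finger_force: 30.0
```

```bash
python3 - <<'E'
from h import *
a=snapshot("side")["color"][100:340,220:440];b=snapshot("top")["color"][200:340,180:400]
cv2.imwrite("pics/ab3.png",np.hstack([cv2.resize(a,(400,436)),cv2.resize(cv2.copyMakeBorder(b,0,100,0,0,0),(400,436))]))
E
```

```text
(no output)
```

View pics/ab3.png

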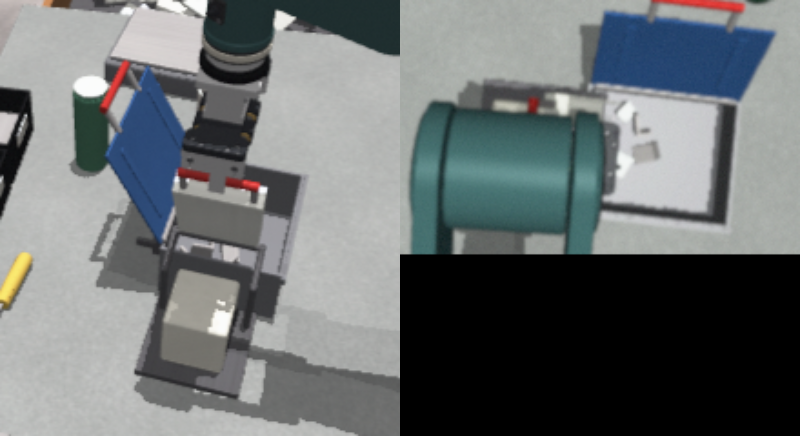

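Converted, 0.0105 m is 0.0131, -0.0097 m is -0.0121.

Request:
step_hand(
  offsets=[
    {"finger_gap":0,"pos":[0,-0.0111,0.0051]},
    {"finger_gap":0,"pos":[0,-0.0121,0.0065]},
    {"finger_gap":0,"pos":[0,-0.0118,0.0071]},
    {"finger_gap":0,"pos":[0,-0.0114,0.0076]},
    {"finger_gap":0,"pos":[0,-0.011,0.0083]},
    {"finger_gap":0,"pos":[0,-0.0106,0.0089]},
    {"finger_gap":0,"pos":[0,-0.0101,0.0094]},
    {"finger_gap":0,"pos":[0,-0.0096,0.0099]},
    {"finger_gap":0,"pos":[0,-0.0091,0.0104]},
    {"finger_gap":0,"pos":[0,-0.0086,0.0106]},
    {"finger_gap":0,"pos":[0,-0.0081,0.0111]},
    {"finger_gap":0,"pos":[0,-0.0075,0.0115]},
    {"finger_gap":0,"pos":[0,-0.0035,0.0059]},
    {"finger_gap":0,"pos":[0,-0.0066,0.012]},
    {"finger_gap":0,"pos":[0,-0.006,0.0124]},
    {"finger_gap":0,"pos":[0,-0.0054,0.0126]},
    {"finger_gap":0,"pos":[0,-0.0048,0.0129]},
    {"finger_gap":0,"pos":[0,-0.0041,0.0131]},
  ],
)

```text
time: 9.0
tool_pos: [0.4829, 0.1415, 0.1657]
ee_rot: [-3.142, -0.0, -0.106]
wrist_force: [1.7, 4.3, 1.2]
width: 0.0111
finger_force: 30.0
```

Request:
step_hand(
  offsets=[
    {"finger_gap":0,"pos":[0,-0.0034,0.0134]},
    {"finger_gap":0,"pos":[0,-0.0028,0.0135]},
    {"finger_gap":0,"pos":[0,-0.0021,0.0136]},
    {"finger_gap":0,"pos":[0,-0.0008,0.0069]},
    {"finger_gap":0,"pos":[0,-0.0006,0.0068]},
    {"finger_gap":0,"pos":[0,-0.0004,0.0069]},
    {"finger_gap":0,"pos":[0,-0.0004,0.0069]},
    {"finger_gap":0},
    {"finger_gap":0},
    {"finger_gap":0},
  ],
)

```text
time: 9.83
tool_pos: [0.4837, 0.1496, 0.1111]
ee_rot: [-3.141, 0.0, -0.106]
wrist_force: [2.0, 4.1, -2.0]
width: 0.0112
finger_force: 30.0
```

```bash
python3 - <<'E'
from h import *
a=snapshot("side")["color"][150:330,240:420];b=snapshot("top")["color"][220:340,220:380]
cv2.imwrite("pics/ab4.png",np.hstack([cv2.resize(a,(400,400)),cv2.resize(b,(400,300))if 0 else cv2.copyMakeBorder(cv2.resize(b,(400,300)),0,100,0,0,0)]))
E
```

```text
(no output)
```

View pics/ab4.png

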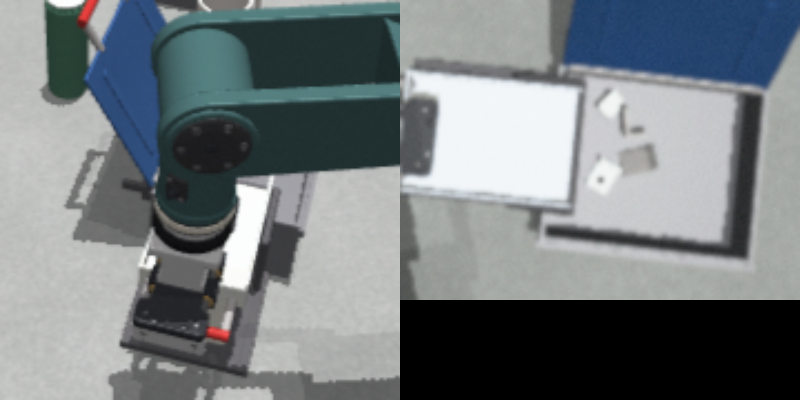

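The top crop shows the pan level and empty, with all four brackets lying in the case at (608,102), (630,122), (638,158) and (605,178). I'll release, rise, turn and move over the lid bar.

Converted, -0.04 m is -0.05, -0.03 m is -0.0375, -0.12 rad is -0.0382.

Request:
step_hand(
  offsets=[
    {"finger_gap":0.045},
    {"finger_gap":0.045},
    {"finger_gap":0.045},
    {"finger_gap":0.045},
    {"finger_gap":0.045,"pos":[0,0,-0.025]},
    {"finger_gap":0.045,"pos":[0,0,-0.0375]},
    {"finger_gap":0.045,"pos":[0,0,-0.05]},
    {"finger_gap":0.06,"pos":[0,0,-0.05]},
    {"finger_gap":0.06,"pos":[0,0,-0.05]},
    {"finger_gap":0.06,"pos":[0,0,-0.05]},
    {"finger_gap":0.06,"pos":[0,0,-0.0313]},
    {"finger_gap":0.06,"spin":-0.0382},
    {"finger_gap":0.06,"spin":-0.0382},
    {"finger_gap":0.06,"spin":-0.0382},
    {"finger_gap":0.06,"spin":-0.0382},
    {"finger_gap":0.06,"spin":-0.0382},
    {"finger_gap":0.06,"spin":-0.0382},
    {"finger_gap":0.06,"spin":-0.0382},
  ],
)

```text
time: 11.43
tool_pos: [0.4836, 0.1488, 0.3473]
ee_rot: [3.141, 0.001, 0.739]
wrist_force: [0.2, -0.1, 0.4]
width: 0.0601
finger_force: 0.0
```

Request:
step_hand(
  offsets=[
    {"finger_gap":0.06,"spin":-0.0382},
    {"finger_gap":0.06,"spin":-0.0382},
    {"finger_gap":0.06,"spin":-0.0382},
    {"finger_gap":0.06,"spin":-0.0382},
    {"finger_gap":0.06,"spin":-0.0382},
    {"finger_gap":0.06,"spin":-0.0366},
    {"finger_gap":0.06},
    {"finger_gap":0.06,"pos":[-0.0381,0.0234,0]},
    {"finger_gap":0.06,"pos":[-0.0381,0.0234,0]},
    {"finger_gap":0.06,"pos":[-0.0381,0.0234,0]},
    {"finger_gap":0.06,"pos":[-0.0381,0.0234,0]},
    {"finger_gap":0.06,"pos":[-0.0381,0.0234,0]},
    {"finger_gap":0.06,"pos":[-0.0381,0.0234,0]},
    {"finger_gap":0.06,"pos":[-0.0381,0.0234,0]},
    {"finger_gap":0.06,"pos":[-0.0381,0.0234,0]},
    {"finger_gap":0.06,"pos":[-0.0381,0.0234,0]},
    {"finger_gap":0.06,"pos":[-0.0381,0.0234,0]},
    {"finger_gap":0.06},
    {"finger_gap":0.06},
  ],
)

```text
time: 13.02
tool_pos: [0.6324, -0.1783, 0.3449]
ee_rot: [-3.137, -0.001, 1.443]
wrist_force: [-0.9, 0.3, 0.2]
width: 0.0595
finger_force: 0.0
```

```bash
python3 - <<'E'
from h import *
s={n:snapshot(n) for n in("side","top")}
for n in s:
    for a,c,e in reds(s[n]): print(n,a,c,ray(s[n],c,.131),ray(s[n],c,.2937),e.tolist())
E
```

```text
side 134.5 [321.44119263 296.23529053] [0.4843201  0.14930607 0.131     ] [0.48072047 0.261202   0.2937    ] [[300.7353210449219, 291.0588073730469], [342.1470642089844, 301.4117736816406]]
side 72.5 [282.6000061  147.30000305] [ 0.67036201 -0.38059932  0.131     ] [ 0.63409749 -0.1756636   0.2937    ] [[289.3999938964844, 133.70001220703125], [275.8000183105469, 160.89999389648438]]
top 67.5 [201.89930725 269.60577393] [0.48277792 0.14993794 0.131     ] [0.48691845 0.12483742 0.2937    ] [[204.0733642578125, 251.12625122070312], [199.72525024414062, 288.0852966308594]]
```

The pan bar is back at its starting pixels, and the lid hasn't moved. I'll descend and grip the lid bar.

Converted, 0.02 m is 0.025, 0.003 m is 0.0038.

Request:
step_hand(
  offsets=[
    {"finger_gap":0.06,"pos":[0.0038,0.0013,0.0188]},
    {"finger_gap":0.06,"pos":[0,0,0.025]},
    {"finger_gap":0.06,"pos":[0,0,0.025]},
    {"finger_gap":0.06,"pos":[0,0,0.0181]},
    {"finger_gap":0.06},
    {"finger_gap":0.06},
    {"finger_gap":0},
    {"finger_gap":0},
    {"finger_gap":0},
    {"finger_gap":0},
    {"finger_gap":0},
    {"finger_gap":0},
    {"finger_gap":0},
  ],
)

```text
time: 14.2
tool_pos: [0.6336, -0.1735, 0.278]
ee_rot: [-3.142, 0.0, 1.449]
wrist_force: [-0.3, 0.1, 0.8]
width: 0.0167
finger_force: 0.0
```

```bash
python3 - <<'E'
from h import *
a=snapshot("side")["color"][80:260,220:400];cv2.imwrite("pics/s5.png",cv2.resize(a,(600,600)))
E
```

```text
(no output)
```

View pics/s5.png

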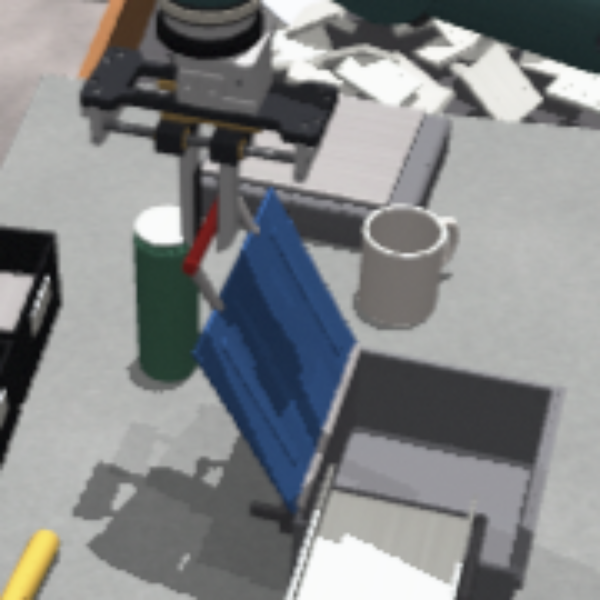

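The crop shows the fingers straddling the red bar near (205,240), still closing.

Converted, 0.002 m is 0.0025.

Request:
step_hand(
  offsets=[
    {"finger_gap":0,"pos":[0,0,0.0025]},
    {"finger_gap":0},
    {"finger_gap":0},
  ],
)

```text
time: 14.5
tool_pos: [0.6332, -0.1734, 0.2778]
ee_rot: [3.14, 0.001, 1.449]
wrist_force: [-2.5, 0.5, 5.0]
width: 0.011
finger_force: 30.0
```

Converted, -0.0107 m is -0.0134, -0.0106 m is -0.0133.

Request:
step_hand(
  offsets=[
    {"finger_gap":0,"pos":[0,-0.012,-0.0061]},
    {"finger_gap":0,"pos":[0,-0.0123,-0.0055]},
    {"finger_gap":0,"pos":[0,-0.0125,-0.0049]},
    {"finger_gap":0,"pos":[0,-0.0128,-0.0043]},
    {"finger_gap":0,"pos":[0,-0.0129,-0.0036]},
    {"finger_gap":0,"pos":[0,-0.0131,-0.003]},
    {"finger_gap":0,"pos":[0,-0.0133,-0.0024]},
    {"finger_gap":0,"pos":[0,-0.0134,-0.0016]},
    {"finger_gap":0,"pos":[0,-0.0068,-0.0005]},
    {"finger_gap":0,"pos":[0,-0.0068,-0.0005]},
    {"finger_gap":0,"pos":[0,-0.0066,-0.0004]},
    {"finger_gap":0,"pos":[0,-0.0066,0]},
    {"finger_gap":0},
    {"finger_gap":0},
    {"finger_gap":0},
  ],
)

```text
time: 15.75
tool_pos: [0.531, -0.1609, 0.3021]
ee_rot: [-3.141, 0.0, 1.448]
wrist_force: [-0.3, -1.4, 5.4]
width: 0.0114
finger_force: 30.0
```

```bash
python3 - <<'E'
from h import *
np.set_printoptions(precision=4,suppress=True)
s={n:snapshot(n) for n in("side","top")}
for n in s:
    for a,c,e in reds(s[n]): print(n,a,c,ray(s[n],c,.320),e.tolist())
a=s["side"]["color"][120:300,260:420];b=s["top"]["color"][180:340,250:390]
cv2.imwrite("pics/ab6.png",np.hstack([cv2.resize(a,(400,450)),cv2.resize(b,(394,450))]))
E
```

```text
side 137.0 [321.4412 296.2353] [0.4801 0.2793 0.32  ] [[300.7353210449219, 291.0588073730469], [342.1470642089844, 301.4117736816406]]
side 47.5 [320.5052 150.8866] [ 0.5338 -0.145   0.32  ] [[324.4742431640625, 140.5670166015625], [316.53607177734375, 161.2061767578125]]
top 72.0 [201.8616 269.6077] [0.4876 0.1209 0.32  ] [[204.1692657470703, 251.1461944580078], [199.5538787841797, 288.06927490234375]]
top 42.5 [321.9146 246.2683] [ 0.534  -0.1242  0.32  ] [[314.83538818359375, 245.48170471191406], [328.993896484375, 247.0548858642578]]
```

View pics/ab6.png

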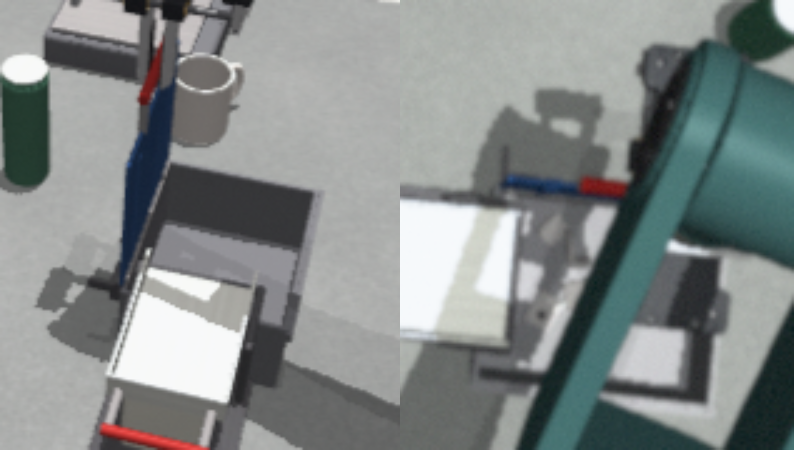

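The lid looks upright: edge-on in the top crop, bar end at (600,187), with the mug and spray clear. As an independent check, I'll locate the hinge from the case rim corners read off the earlier crop.

```bash
python3 - <<'E'
from h import *
np.set_printoptions(precision=4,suppress=True)
s=snapshot("top")
P=[ray(s,p,.1) for p in((276,319),(361,327),(366,255))]
m=(P[0]+P[1])/2; ux=np.array([.9928,-.12]);print(P,"hinge est",m[:2]+.18*ux, "len",np.linalg.norm(P[0]-P[1]),np.linalg.norm(P[1]-P[2]))
# blue lid seen edge-on in top: centre of the visible blue strip column by column
h=cv2.cvtColor(s["color"],cv2.COLOR_BGR2HSV);mk=(h[...,0]>100)&(h[...,0]<130)&(h[...,1]>120)
mk[:200]=0;mk[300:]=0;y,x=np.nonzero(mk)
for c in range(282,316,4):
    r=y[x==c]; print(c,r.min() if len(r) else None,r.max() if len(r) else None, ray(s,(c,r.mean()),.28)[:2] if len(r) else '')
E
```

```text
[array([ 0.3568, -0.0343,  0.1   ]), array([ 0.3351, -0.2507,  0.1   ]), array([ 0.5176, -0.2684,  0.1   ])] hinge est [ 0.5247 -0.1641] len 0.21753307017395973 0.1832955561138709
282 None None 
286 None None 
290 243 245 [ 0.5403 -0.0608]
294 243 246 [ 0.5392 -0.0694]
298 244 247 [ 0.537 -0.078]
302 244 247 [ 0.537  -0.0866]
306 245 248 [ 0.5348 -0.0952]
310 246 248 [ 0.5337 -0.1038]
314 None None
```

The same-camera comparison puts the bar within about 1 mm of straight above the hinge, so I'm handing in.

Request:
step_hand(
  offsets=[
    {"finger_gap":0},
    {"finger_gap":0},
  ],
)

```text
time: 16.07
tool_pos: [0.5312, -0.161, 0.3021]
ee_rot: [-3.141, 0.0, 1.449]
wrist_force: [1.1, -0.8, 6.7]
width: 0.0111
finger_force: 30.0
```

```bash
python3 -c "from bench import *;print(close_job())"
```

```text
the job is handed in; nothing more can be done
None
```

The job is handed in at 16 s: all four brackets are in the case, the pan is back level and released, and the gripper is holding the lid upright (within about 0.015 rad) by its bar; the judge's verdict was not returned.

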